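# Shut the sample tube, then set the spacer blade in the casting stand

### The job

Get the casting stand ready: first press the one open tube cap in the rack fully shut so nothing can fall into the sample. Then take the spacer blade out of its holder by the handle and slide it, upright and in the middle, down between the stand's two white plates until it drags snugly with its tip about one centimetre into the narrow slot, well short of the bottom. Finish while holding the blade still at that depth, without letting go, with the other caps shut and the mouse, jar and ring left alone.

Things in the scene. Friction and masses are not known exactly. Their poses are not given: they have to be found in the camera images.
- cap_a (a joint): Flip cap of tube_a, a disc 30 mm across and 8 mm thick with a small thumb lip (lip end 38 mm from the hinge). Hinge angle in rad: 0 = pressed shut (disc lying flat on the tube mouth), grows as it swings up and open, to 1.9 at most. Light stiff hinge: stays where it is left, about 1 N at the lip moves it. This is the one that starts open, leaning at 0.8 to 1.35 rad.
- hinge_a (a point): Hinge of cap_a, fixed on the tube, level with the tube's mouth, 70 mm above the table. Axes those of the rack: x points from the tube's centre line (16 mm away) out to the hinge side, y along the hinge line and the row of tubes, z up. The shut cap reaches from here to x = -38 mm and its top is 8 mm above this point.
- cap_b (a joint): Flip cap of tube_b, a disc 30 mm across and 8 mm thick with a small thumb lip (lip end 38 mm from the hinge). Hinge angle in rad: 0 = pressed shut (disc lying flat on the tube mouth), grows as it swings up and open, to 1.9 at most. Light stiff hinge: stays where it is left, about 1 N at the lip moves it. Starts shut.
- hinge_b (a point): Hinge of cap_b, fixed on the tube, level with the tube's mouth, 70 mm above the table. Axes those of the rack: x points from the tube's centre line (16 mm away) out to the hinge side, y along the hinge line and the row of tubes, z up. The shut cap reaches from here to x = -38 mm and its top is 8 mm above this point.
- cap_c (a joint): Flip cap of tube_c, a disc 30 mm across and 8 mm thick with a small thumb lip (lip end 38 mm from the hinge). Hinge angle in rad: 0 = pressed shut (disc lying flat on the tube mouth), grows as it swings up and open, to 1.9 at most. Light stiff hinge: stays where it is left, about 1 N at the lip moves it. Starts shut.
- hinge_c (a point): Hinge of cap_c, fixed on the tube, level with the tube's mouth, 70 mm above the table. Axes those of the rack: x points from the tube's centre line (16 mm away) out to the hinge side, y along the hinge line and the row of tubes, z up. The shut cap reaches from here to x = -38 mm and its top is 8 mm above this point.
- cap_d (a joint): Flip cap of tube_d, a disc 30 mm across and 8 mm thick with a small thumb lip (lip end 38 mm from the hinge). Hinge angle in rad: 0 = pressed shut (disc lying flat on the tube mouth), grows as it swings up and open, to 1.9 at most. Light stiff hinge: stays where it is left, about 1 N at the lip moves it. Starts shut.
- hinge_d (a point): Hinge of cap_d, fixed on the tube, level with the tube's mouth, 70 mm above the table. Axes those of the rack: x points from the tube's centre line (16 mm away) out to the hinge side, y along the hinge line and the row of tubes, z up. The shut cap reaches from here to x = -38 mm and its top is 8 mm above this point.
- rack: Grey rack, 56 mm (x) by 206 mm (y), 44 mm high, fixed. Holds four alike amber tubes, 27 mm thick, 46 mm apart in a row along its y, with blue flip caps hinged on their +x side; cap tops 78 mm above the table. Origin: middle of its underside on the table. Which tube stands where changes.
- stand: Grey casting stand, fixed: base 100 mm (x) by 120 mm (y), 20 mm high, with two end cheeks (86 mm in x, 10 mm in y, at y = +-52 mm) up to 86 mm height; between them the two white plates. Origin: middle of its underside on the table. x points across the gap from front plate to rear plate, y along the gap, z up.
- throat (a point): Middle of the upper edge of the narrow slot between the two white plates, 75 mm above the table. Axes those of the stand: x across the gap, y along it, z up. Above it the plates flare like a funnel to a gap of 17 mm at their top edge, 25 mm higher; from it down the plates are parallel with a gap of 2 mm for 50 mm, to the stand's base 55 mm below. The plates are 70 mm long in y.
- plate_front: White front plate, 8 mm thick, 70 mm wide, from 24 to 100 mm above the table, on the stand's -x side of the gap. It carries the rear plate, and the pair floats up to 6 mm either way along the stand's x on a weak spring (80 N/m), so it centres itself on the blade. Origin: same as the stand's when undisturbed.
- plate_rear: White rear plate, same size, on the +x side of the gap, sprung towards the front plate: about 6 N as it starts to open, 7 N with the 4 mm blade between. The blade then drags with some 5 to 14 N as it slides. Origin: same as the stand's when undisturbed.
- holder: Grey block 70 mm (x) by 80 mm (y), 60 mm high, fixed, with an upright slot 7 mm by 44 mm, 40 mm deep, in which the blade stands loosely. Origin: middle of its underside on the table; the slot is long in y.
- blade: Spacer blade, 70 to 140 g, standing upright in the holder: steel blade 4 mm thick (its x), 40 mm wide (its y), 70 mm long below a white handle 12 mm thick (x), 40 mm wide (y), 35 mm high. Origin: middle of the lower edge (tip) of the blade; z points up the blade to the handle, which spans z = 70 to 105 mm. It is the same either way round.
- blade_tip (a point): Middle of the lower edge of the blade (the same point as the blade's origin).
- mouse: Computer mouse, 100 by 60 by 31 mm, loose, a bystander. Origin: middle of its underside.
- reagent: Amber jar with white lid, 56 mm across, 110 mm high, loose, a bystander. Origin: middle of its underside.
- collar: Blue plastic ring, 44 mm across, 25 mm high, loose, a bystander. Origin: middle of its underside.
There are look-alikes about, which are no part of the job. Of the things shaped like the blade, the steel one is meant. What is shaped like the holder but black is not meant.

How it is judged:
On the way, in this order (a step that is already met when the one before it is completed fails the run):
1. the open cap has been pressed shut (hinge below 0.15 rad) (value of joint each of cap_a, cap_b, cap_c, cap_d below 0.15 rad), for 0.2 s.
2. the blade has been lifted out of its holder, gripped (height (world z) of blade_tip above 0.065 m and contact force between the fingers and blade above 3 N), for 0.1 s.
3. the blade is in the narrow slot and drags on both plates (z of blade_tip in the frame of throat between -0.018 and -0.004 m and y of blade_tip in the frame of throat between -0.015 and 0.015 m and contact force between blade and plate_rear above 1.5 N and contact force between blade and plate_front above 3 N), for 0.2 s.
At the end, for the whole second after the job is handed in: All caps under 0.15 rad; blade tip 4 to 18 mm into the narrow slot, within 15 mm of its middle, squeezed by the plates (over 1.5 N rear, 3 N both), upright to 0.12 rad, in line to 0.15 rad, still, gripped over 5 N, clear of the holder; mouse, jar and ring within 30 mm of their starts (all of step 1 and all of step 3 and contact force between the fingers and blade above 5 N and contact force between blade and holder below 0.2 N and angle between blade's own z axis and vertical below 0.12 rad and angle between the x axis of blade and the x axis of stand, either way round below 0.15 rad and linear speed of blade below 0.02 m/s and distance of each of mouse, reagent, collar from where it was at the start of the episode below 0.03 m); the arm keeps its last pose, push and grip.
It fails at once if the blade is pushed down towards the bottom of the stand (tip over 35 mm into the narrow slot) (z of blade_tip in the frame of throat between -0.2 and -0.035 m and y of blade_tip in the frame of throat between -0.03 and 0.03 m and x of blade_tip in the frame of throat between -0.02 and 0.02 m).
It fails at once if a cap that was shut is opened (value of joint any of cap_b, cap_c, cap_d above 0.4 rad).
It fails at once if the mouse, jar or ring is shoved away (distance of any of mouse, reagent, collar from where it was at the start of the episode above 0.05 m).
It also fails if it takes over 48 s, if anything falls off the work surface, if the arm or the gripper's body presses on something with over 40 N, if the wrist force passes 120 N, or if a joint passes its speed limit or range.

### The arm

A 6-joint arm with a two-finger parallel gripper is mounted at the origin on the work surface. World frame = base frame: x ahead of the robot, y to its left, z up, the work surface at z = 0. Lengths are in m, angles in rad, forces in N, time in s.
With the tool pointing down it reaches from about 0.375 to 0.975 m from the base axis. Payload 3.8 kg.
Tool frame: the origin (TCP) lies midway between the tips of the shut fingers; the grasp point (between the pads) lies 19 mm behind it; z points along the fingers, y is the direction in which the jaws open and shut (so a half turn about z gives the same grasp; the last joint's range is limited). The gripper opens to 85 mm and grips with 20 to 120 N. Pads are 22 mm wide; open, the fingers measure 114 mm over their backs; the gripper's body (76 mm by 85 mm) begins 54 mm behind the grasp point. The pads swing forward as they close: fully open they stand 13 mm farther back than shut.
Start: joints at [1.208, 0.264, 1.604, -0, 1.274, -0.037], TCP at [0.216, 0.639, 0.231] pointing down, gripper open.
Joint ranges: [-2.63, 2.63], [-0.94, 2.18], [0.31, 2.57], [-1.31, 4.45], [0, 2.66], [-2.55, 2.55]. Speed limits (rad/s): [2.57, 2.57, 3.14, 3.14, 3.14, 3.14].

### API

Orientations are given as [roll, pitch, yaw] about the fixed x, y, z axes, in that order (R = Rz(yaw) Ry(pitch) Rx(roll)).
In Python, from cell import arm gives the robot as it stands.
- The arm moves only by the shell command python3 -m inch 'ROWS' [OPENING] [FORCE]. ROWS is JSON, a list of rows, each an object of numbers: "x", "y", "z": the shift along the world's x, y, z in mm; "wx", "wy", "wz": the turn, a rotation vector about the world's x, y, z in degrees. A call has 1 to 12 rows; each row shifts and turns the pose as measured when the row begins; what a row does not reach is not made up. A row lasts 1/10 s, in which the tool goes at most 50 mm and 8.59 degrees, less where a joint would pass 70% of its speed; a pose out of reach is approached as far as the arm can. A call with a gripper value outside its range is refused whole. OPENING is the opening, from 0 (shut) to 1 (fully open), set as the call begins (- or left out, the last holds). The fingers move at their own pace and stop on an object; FORCE is the grip in N (left out, the last holds). Time passes only in rows, so rows that do not move let the fingers close. It gives the time, the measured TCP pose, the force and the opening at its end, in the units of the state.
- arm.get_obs(): the state, without advancing time (a new reading comes with each control period).
- arm.camera(name): name is "scene" or "top" or "wrist"; returns (picture, depth): 400x640x3 uint8, red, green, blue; 400x640 float32, m along the optical axis (not along the pixel's ray), 0 where there is no reading.
- arm.camera_info(name): a dict with "fovy" (degrees; the focal length in pixels is half the picture's height over the tangent of half this angle, whatever the lens; pixels are square), "cx", "cy" (the principal point, pixels), "D" ([k1, k2, p1, p2, k3] as OpenCV has them; the pictures are not rectified), "R" (3x3) and "t" (3): a world point X has camera coordinates R X + t. Camera axes: x right, y down, z forward; pixel columns grow to the right and rows downward; lengths in m; the calibration is good to about 2 mm. A picture is of the moment at which its call begins: read the wrist's pose just before it. camera_info takes no time and is no camera call; for the wrist camera it gives the pose at the moment of the call.
- arm.finish_job(): hands the job in, once; it reports no verdict.
Trained networks look in the newest picture that a camera, given by its name, has taken for a name from the list of things; names that differ only in an ending like _2 or _b are one class to them, and where a whole thing is asked for, a point or a joint stands for the part that bears it (a point fixed in the world has none). Each returns a list of dicts, best first, with "conf" (0 to 1); they miss things now and then, are a little off and sometimes report something else, mostly with a low value. They report only what shows in the picture. A call takes as long as a camera call. They do not tell look-alikes from the thing itself.
- arm.boxes_of(thing, camera): "box" ([left, top, width, height] in pixels, round what is visible of it).
- arm.place_of(thing, camera): "centre" ([row, column] in pixels: a listed point, or the origin of a listed thing).
The state is a dict: "t": time; "joint_pos": joint angles; "qvel": joint speeds; "effort": joint torques, N m; "eef_pos": TCP position; "eef_rot": TCP orientation; "contact_force": force on the tool from outside, world axes, zero at the start; "moment": the same for the moment, N m; "opening": opening from 0.0 (shut) to 1.0 (fully open).
Only numpy, scipy, OpenCV 4.12 (cv2) and the standard library are available. Lean on these libraries where they do the work, as an engineer would, in place of code of your own. Each camera call takes 0.05 s, during which the arm holds its last target. There are 200 camera calls.

## Working session

There is one attempt and no reset: what is moved stays moved. The work goes in short steps, Python scripts to look and compute and a shell command to move; the robot and the scene stay as the last step left them, time stands still between calls to the robot, and variables do not carry over. Pictures are saved under pics/ and viewed, about 8 in all and at most 12, crops included, and the job is handed in when it is done.

```bash
mkdir -p pics; cat > h.py <<'E'
import numpy as np, cv2
from cell import arm
def K(i,h=400):
    f=h/2/np.tan(np.radians(i['fovy'])/2); return np.array([[f,0,i['cx']],[0,f,i['cy']],[0,0,1]])
def shot(cam,fn=None):
    i=arm.camera_info(cam); p,d=arm.camera(cam)
    if fn: cv2.imwrite('pics/'+fn,p[:,:,::-1])
    return i,p,d
def ray(i,r,c):
    u=cv2.undistortPoints(np.array([[[c,r]]],float),K(i),np.array(i['D'],float))[0,0]
    R=np.array(i['R']);t=np.array(i['t']); return -R.T@t, R.T@np.array([u[0],u[1],1.])
def at_z(i,r,c,z):
    o,v=ray(i,r,c); return o+v*(z-o[2])/v[2]
def at_d(i,d,r,c):
    o,v=ray(i,r,c); r,c=int(round(r)),int(round(c)); w=d[r-1:r+2,c-1:c+2]; w=w[w>0]
    return o+v*np.median(w) if len(w) else None
def cloud(i,d):
    r,c=np.mgrid[0:d.shape[0],0:d.shape[1]]
    u=cv2.undistortPoints(np.stack([c.ravel(),r.ravel()],1)[:,None].astype(float),K(i),np.array(i['D'],float))[:,0]
    P=np.c_[u,np.ones(len(u))]*d.reshape(-1,1)
    X=(P-np.array(i['t']))@np.array(i['R']); X[d.ravel()==0]=np.nan
    return X.reshape(*d.shape,3)
E
python3 - <<'E'
from h import *
np.set_printoptions(precision=3,suppress=True)
for cam in ['top','scene']:
    i,p,d=shot(cam,cam+'.png'); np.savez(cam+'.npz',d=d,p=p)
    print(cam,-np.array(i['R']).T@i['t'],i['fovy'],i['D'])
    for th in ['rack','stand','throat','holder','blade','cap_a','hinge_a','mouse','reagent','collar']:
        for q in arm.place_of(th,cam)[:5]:
            r,c=q['centre']; inb=0<=r<399 and 0<=c<639
            print(th,round(q['conf'],2),np.round(q['centre']),at_d(i,d,r,c) if inb else '', at_z(i,r,c,{'throat':.075,'hinge_a':.07}.get(th,0)))
print(arm.get_obs())
E
```

```text
top [ 0.504 -0.016  0.871] 57.89651254089579 [-0.062  0.     0.     0.     0.   ]
rack 0.98 [233. 195.] [0.518 0.255 0.07 ] [0.519 0.279 0.   ]
stand 0.68 [238. 304.] [0.509 0.013 0.075] [0.51  0.016 0.   ]
stand 0.58 [239. 305.] [0.506 0.011 0.075] [0.506 0.013 0.   ]
throat 0.88 [237. 302.] [0.51  0.017 0.083] [0.51  0.017 0.075]
holder 0.95 [213. 406.] [ 0.563 -0.219  0.058] [ 0.567 -0.233  0.   ]
holder 0.8 [229. 461.] [ 0.528 -0.343  0.059] [ 0.53  -0.367  0.   ]
blade 0.69 [256. 410.] [ 0.466 -0.24   0.   ] [ 0.466 -0.24   0.   ]
blade 0.62 [213. 411.] [ 0.562 -0.223  0.085] [ 0.569 -0.245  0.   ]Traceback (most recent call last):
  File "<stdin>", line 7, in <module>
ValueError: it knows: blade, blade_tip, collar, hinge, holder, mouse, plate_front, plate_rear, rack, reagent, stand, throat
```

View pics/top.png

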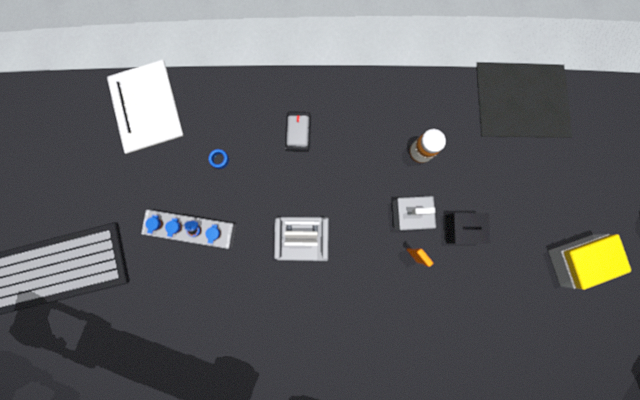

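The top view has the rack at (188,229) with its third cap from the left (193,228) open. The stand is at (302,238). The steel blade with the white handle is in the grey holder at (416,213); the black holder and the orange blade are look-alikes.

```bash
python3 - <<'E'
from h import *
np.set_printoptions(precision=3,suppress=True)
i,p,d=shot('top'); X=cloud(i,d); z=X[...,2]
print([(round(q['conf'],2),q['centre'],at_z(i,*q['centre'],.07)) for q in arm.place_of('hinge_a','top')])
def rect(name,r0,r1,c0,c1,z0,z1,f=None):
    m=np.zeros(z.shape,bool); m[r0:r1,c0:c1]=1; m&=(z>z0)&(z<z1)
    if f is not None: m&=f
    P=X[m]; b=cv2.minAreaRect((P[:,:2]*1000).astype(np.float32)); print(name,m.sum(),b,P[:,2].mean()); return P
rect('rack',200,255,135,240,.036,.05)
rect('stand_cheeks',210,268,270,335,.08,.092)
rect('plates_top',210,268,270,335,.095,.105)
rect('standbase',210,268,270,335,.012,.03)
rect('holder',190,235,385,440,.053,.066)
rect('handle',190,235,385,450,.09,.16)
P=rect('opencap',215,245,183,205,.08,.14)
P=P[P[:,2].argsort()]; print(P[:3],P[-3:])
i,p,d=shot('scene','scene.png'); print(-np.array(i['R']).T@i['t'])
for th in ['hinge_a','throat','blade','holder']:
  for q in arm.place_of(th,'scene'): print(th,round(q['conf'],2),np.round(q['centre']),at_z(i,*q['centre'],{'throat':.075,'hinge_a':.07,'blade':.02}.get(th,0)))
E
```

```text
[(0.77, [225.1, 215.4], array([0.536, 0.209, 0.07 ])), (0.74, [222.4, 174.1], array([0.542, 0.303, 0.07 ])), (0.7, [211.8, 153.5], array([0.566, 0.351, 0.07 ])), (0.53, [222.3, 194.5], array([0.542, 0.257, 0.07 ]))]
rack 1234 ((528.7810668945312, 283.60302734375), (207.70590209960938, 54.81123352050781), 81.04415893554688) 0.04368002247217944
stand_cheeks 478 ((507.1322021484375, 19.237247467041016), (84.15331268310547, 114.80644226074219), 0.0188919585198164) 0.08529722066605083
plates_top 245 ((506.889404296875, 19.888980865478516), (27.619600296020508, 68.13297271728516), 0.0018876659451052547) 0.0982368738415044
standbase 1197 ((506.2048645019531, 19.906845092773438), (119.67372131347656, 98.44453430175781), 89.93334197998047) 0.01937201255021419
holder 942 ((563.6793212890625, -241.12608337402344), (70.4621810913086, 81.95877075195312), 2.3137423992156982) 0.059403262896695175
handle 139 ((563.7029418945312, -240.21261596679688), (12.126619338989258, 38.047603607177734), 2.7400240898132324) 0.11968872036342884
opencap 115 ((535.8701782226562, 259.7592468261719), (29.57379722595215, 19.352602005004883), 80.83875274658203) 0.0924468028867789
[[0.547 0.27  0.08 ]
 [0.545 0.254 0.08 ]
 [0.545 0.265 0.08 ]] [[0.526 0.258 0.107]
 [0.526 0.262 0.107]
 [0.529 0.262 0.107]]
[1.141 0.401 0.617]
hinge_a 0.84 [231. 448.] [0.534 0.251 0.07 ]
hinge_a 0.75 [227. 433.] [0.543 0.22  0.07 ]
hinge_a 0.6 [242. 469.] [0.539 0.297 0.07 ]
hinge_a 0.59 [258. 490.] [0.558 0.345 0.07 ]
throat 0.77 [184. 365.] [0.504 0.02  0.075]
throat 0.54 [183. 279.] [ 0.631 -0.156  0.075]
blade 0.85 [175. 275.] [ 0.558 -0.247  0.02 ]
blade 0.57 [166. 296.] [ 0.487 -0.233  0.02 ]
blade 0.37 [252. 456.] [0.532 0.277 0.02 ]
holder 0.81 [182. 278.] [ 0.558 -0.238  0.   ]
holder 0.65 [161. 252.] [ 0.527 -0.379  0.   ]
holder 0.48 [206. 361.] [0.505 0.012 0.   ]
holder 0.41 [294. 395.] [ 0.697  0.222 -0.   ]
```

```bash
python3 - <<'E'
import cv2
a=cv2.imread('pics/top.png'); s=cv2.imread('pics/scene.png')
b=cv2.resize(a[195:270,130:450],(800,188),interpolation=cv2.INTER_CUBIC)
cv2.imwrite('pics/both.png',cv2.vconcat([b,cv2.resize(s,(640,400)) if 0 else cv2.copyMakeBorder(s,0,0,0,160,0)]))
E
```

```text
(no output)
```

View pics/both.png

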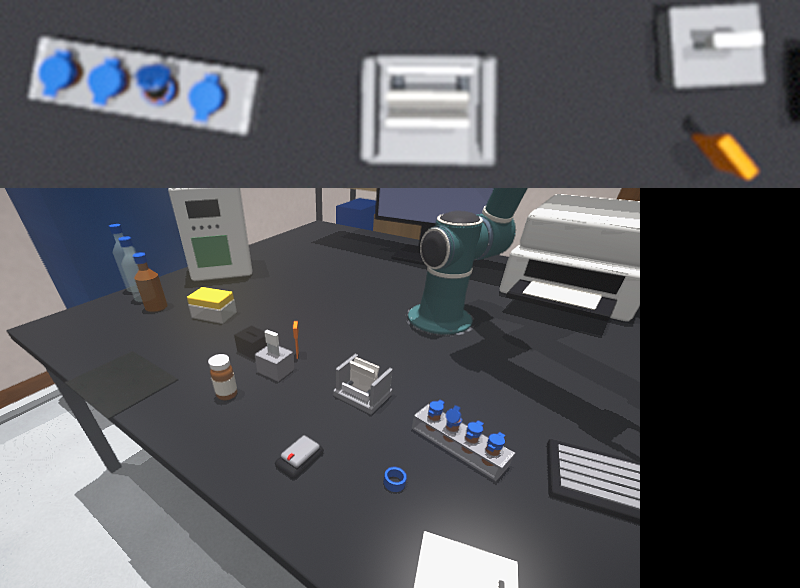

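The scene view agrees with the top view. Measured so far:

| Item | Position / angle |
|---|---|
| Rack centre | (0.529, 0.284), yaw about -9° |
| Open cap's hinge | about (0.541, 0.258) |
| Stand | (0.507, 0.0195), yaw about 0° |
| Holder and blade | (0.5637, -0.240), yaw about 2.5° |

Next I'll move to the outer side of the open cap with the fingers shut.

```bash
python3 - <<'E'
from h import *
o=arm.get_obs(); print(o['t'],o['eef_pos'],np.degrees(o['eef_rot']),o['opening'],o['contact_force'])
E
python3 -m inch '[{"x":45,"y":-10},{"x":35,"y":-35},{"x":35,"y":-35},{"x":35,"y":-35},{"x":35,"y":-35},{"x":35,"y":-35},{"x":35,"y":-35},{"x":35,"y":-35}]' 0 30
```

```text
0.65 [0.21604425 0.63949967 0.23134001] [1.79995887e+02 3.89197385e-04 1.61334121e+02] 0.9990916776056444 [-0.19780466 -0.55389616 -0.43733106]invalid input at $[0]: expected keys x, y, z, wx, wy, wz
```

```bash

python3 -m inch '[{"x":32,"y":-35,"z":0,"wx":0,"wy":0,"wz":-6.4},{"x":32,"y":-35,"z":0,"wx":0,"wy":0,"wz":-6.4},{"x":32,"y":-35,"z":0,"wx":0,"wy":0,"wz":-6.4},{"x":32,"y":-35,"z":0,"wx":0,"wy":0,"wz":-6.4},{"x":32,"y":-35,"z":0,"wx":0,"wy":0,"wz":-6.4},{"x":32,"y":-35,"z":0,"wx":0,"wy":0,"wz":-6.4},{"x":32,"y":-35,"z":0,"wx":0,"wy":0,"wz":-6.4},{"x":32,"y":-35,"z":0,"wx":0,"wy":0,"wz":-6.4},{"x":32,"y":-35,"z":0,"wx":0,"wy":0,"wz":-6.4},{"x":32,"y":-35,"z":0,"wx":0,"wy":0,"wz":-6.4},{"x":32,"y":-35,"z":0,"wx":0,"wy":0,"wz":-6.4},{"x":0,"y":0,"z":0,"wx":0,"wy":0,"wz":0}]' 0 30
```

```text
t: 1.85
eef_pos: [0.5779, 0.24, 0.2341]
eef_rot: [3.131, -0.002, 1.542]
contact_force: [-0.2, 0.5, -0.7]
opening: -0.001
```

```bash

python3 -m inch '[{"x":-1,"y":7,"z":-30,"wx":0,"wy":0,"wz":0},{"x":-1,"y":6,"z":-35,"wx":0,"wy":0,"wz":0},{"x":0,"y":0,"z":-35,"wx":0,"wy":0,"wz":0},{"x":0,"y":0,"z":-20,"wx":0,"wy":0,"wz":0},{"x":0,"y":0,"z":0,"wx":0,"wy":0,"wz":0}]'
python3 - <<'E'
from h import *
shot('wrist','w1.png')
E
```

```text
t: 2.35
eef_pos: [0.5773, 0.2534, 0.1138]
eef_rot: [3.125, -0.006, 1.54]
contact_force: [-0.8, -0.1, -0.7]
opening: -0.003
```

View pics/w1.png

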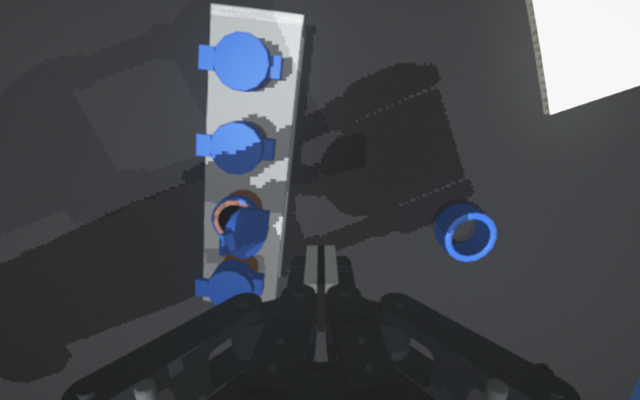

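The finger at (320,255) sits on the hinge side of the open cap at (243,228), level with it along the row. The neighbouring caps are shut. Now I'll sweep across and press down.

```bash

python3 -m inch '[{"x":0,"y":0,"z":-22,"wx":0,"wy":0,"wz":0},{"x":-12,"y":2,"z":-3,"wx":0,"wy":0,"wz":0},{"x":-12,"y":2,"z":0,"wx":0,"wy":0,"wz":0},{"x":-12,"y":2,"z":0,"wx":0,"wy":0,"wz":0},{"x":-12,"y":2,"z":0,"wx":0,"wy":0,"wz":0},{"x":-10,"y":1,"z":0,"wx":0,"wy":0,"wz":0},{"x":0,"y":0,"z":-6,"wx":0,"wy":0,"wz":0},{"x":0,"y":0,"z":-4,"wx":0,"wy":0,"wz":0}]'
```

```text
t: 3.2
eef_pos: [0.5197, 0.2685, 0.0925]
eef_rot: [3.108, -0.015, 1.544]
contact_force: [-0.3, -0.5, 0.9]
opening: 0.003
```

```bash

python3 -m inch '[{"x":0,"y":-5,"z":-7,"wx":0,"wy":0,"wz":0},{"x":0,"y":0,"z":-6,"wx":0,"wy":0,"wz":0},{"x":0,"y":0,"z":-5,"wx":0,"wy":0,"wz":0},{"x":0,"y":0,"z":-4,"wx":0,"wy":0,"wz":0}]'
```

```text
t: 3.6
eef_pos: [0.5207, 0.2638, 0.0774]
eef_rot: [3.109, -0.016, 1.543]
contact_force: [-16.8, -6.9, 39.6]
opening: -0.002
```

```bash

python3 -m inch '[{"x":0,"y":0,"z":30,"wx":0,"wy":0,"wz":0},{"x":2,"y":0,"z":40,"wx":0,"wy":1,"wz":2},{"x":3,"y":-20,"z":30,"wx":-1,"wy":1,"wz":2},{"x":4,"y":-45,"z":5,"wx":0,"wy":0,"wz":0},{"x":4,"y":-48,"z":0,"wx":0,"wy":0,"wz":0},{"x":4,"y":-48,"z":0,"wx":0,"wy":0,"wz":0},{"x":4,"y":-48,"z":0,"wx":0,"wy":0,"wz":0},{"x":4,"y":-48,"z":0,"wx":0,"wy":0,"wz":0},{"x":4,"y":-48,"z":0,"wx":0,"wy":0,"wz":0},{"x":4,"y":-48,"z":0,"wx":0,"wy":0,"wz":0},{"x":4,"y":-45,"z":0,"wx":0,"wy":0,"wz":0},{"x":0,"y":0,"z":0,"wx":0,"wy":0,"wz":0}]' 0.6 30
```

```text
t: 4.8
eef_pos: [0.5599, -0.1518, 0.1813]
eef_rot: [-3.139, 0.005, 1.615]
contact_force: [-0.4, 0.5, -0.2]
opening: 0.6
```

```bash
python3 - <<'E'
from h import *
i,p,d=shot('top','top2.png'); X=cloud(i,d); z=X[...,2]
m=z[205:255,135:240]; print('rack max z',np.nanmax(m))
cv2.imwrite('pics/caps.png',cv2.resize(p[195:265,130:250,::-1],(480,280),interpolation=cv2.INTER_CUBIC))
i,p,d=shot('wrist'); X=cloud(i,d); np.savez('w2.npz',X=X,p=p)
a=p[:,:,::-1].copy(); b=cv2.imread('pics/caps.png'); cv2.imwrite('pics/v3.png',cv2.vconcat([cv2.copyMakeBorder(b,0,0,0,320,0)[:, :640] if 0 else cv2.copyMakeBorder(b,0,0,0,160,0)[:190],a]))
m=(X[...,2]>.085)&(X[...,2]<.135)&(abs(X[...,1]+.24)<.04)&(abs(X[...,0]-.5637)<.03)
P=X[m]; print(m.sum(),np.nanpercentile(P,[2,50,98],axis=0)); t=P[P[:,2]>np.percentile(P[:,2],98)-.004]
print(len(t),t.mean(0),cv2.minAreaRect((t[:,:2]*1000).astype(np.float32)))
o=arm.get_obs();print(o['t'],o['eef_pos'],np.degrees(o['eef_rot']))
E
```

```text
rack max z 0.08203795745512216
1051 [[ 0.55690825 -0.25895286  0.09155373]
 [ 0.5627773  -0.22880059  0.12471413]
 [ 0.56886143 -0.22142665  0.12642436]]
682 [ 0.56310884 -0.23996334  0.12515639] ((563.0088500976562, -241.0382537841797), (11.712231636047363, 39.4186897277832), 2.8257689476013184)
4.9 [ 0.55927878 -0.1475809   0.18088949] [-1.79763175e+02  9.57047256e-02  9.26315548e+01]
```

View pics/v3.png

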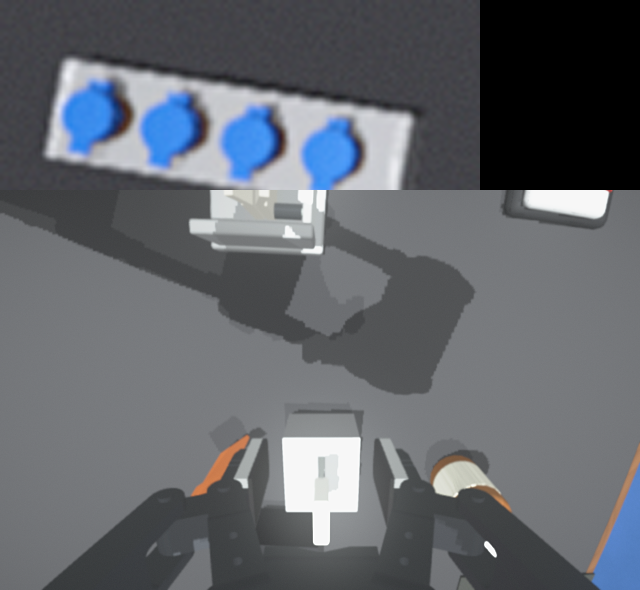

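All four caps lie flat (highest point 82 mm). The white handle, at (322,475) in the wrist view, measures (0.563, -0.2405) with its top at 0.125 and yaw 2.8°, between the open fingers.

```bash

python3 -m inch '[{"x":1,"y":-32,"z":0,"wx":0,"wy":0,"wz":0},{"x":1,"y":-32,"z":0,"wx":0,"wy":0,"wz":0},{"x":1,"y":-25,"z":0,"wx":0,"wy":0,"wz":0},{"x":0,"y":-4,"z":0,"wx":0,"wy":0,"wz":0},{"x":0,"y":0,"z":0,"wx":0,"wy":0,"wz":0}]'
```

```text
t: 5.4
eef_pos: [0.5624, -0.2352, 0.1776]
eef_rot: [-3.134, -0.004, 1.624]
contact_force: [0.4, 0.6, 0.4]
opening: 0.601
```

```bash

python3 -m inch '[{"x":0.5,"y":-4,"z":-25,"wx":0,"wy":0,"wz":0},{"x":0,"y":-1,"z":-25,"wx":0,"wy":0,"wz":0},{"x":0,"y":0,"z":-22,"wx":0,"wy":0,"wz":0},{"x":0,"y":0,"z":-8,"wx":0,"wy":0,"wz":0},{"x":0,"y":0,"z":0,"wx":0,"wy":0,"wz":0}]'
```

```text
t: 5.9
eef_pos: [0.5645, -0.231, 0.0961]
eef_rot: [-3.136, -0.006, 1.631]
contact_force: [0.4, 0.2, -0.5]
opening: 0.6
```

```bash

python3 -m inch '[{"x":-1,"y":-9,"z":-4,"wx":0,"wy":0,"wz":-0.5},{"x":0,"y":0,"z":0,"wx":0,"wy":0,"wz":0},{"x":0,"y":0,"z":0,"wx":0,"wy":0,"wz":0}]'
```

```text
t: 6.2
eef_pos: [0.5652, -0.2396, 0.0944]
eef_rot: [-3.139, -0.005, 1.624]
contact_force: [-0.6, 0.7, -0.6]
opening: 0.603
```

```bash

python3 -m inch '[{"x":-2,"y":-1,"z":-4,"wx":0,"wy":0,"wz":0},{"x":0,"y":0,"z":0,"wx":0,"wy":0,"wz":0}]'
python3 -m inch '[{"x":0,"y":0,"z":0,"wx":0,"wy":0,"wz":0},{"x":0,"y":0,"z":0,"wx":0,"wy":0,"wz":0},{"x":0,"y":0,"z":0,"wx":0,"wy":0,"wz":0},{"x":0,"y":0,"z":0,"wx":0,"wy":0,"wz":0},{"x":0,"y":0,"z":0,"wx":0,"wy":0,"wz":0}]' 0 70
```

```text
t: 6.4
eef_pos: [0.5641, -0.2414, 0.0918]
eef_rot: [-3.141, -0.004, 1.624]
contact_force: [-0.3, 0.0, 0.1]
opening: 0.6
t: 6.9
eef_pos: [0.5643, -0.242, 0.0928]
eef_rot: [3.141, -0.003, 1.623]
contact_force: [-0.7, 0.2, 0.8]
opening: 0.132
```

```bash

python3 -m inch '[{"x":0,"y":0,"z":10,"wx":0,"wy":0,"wz":0},{"x":0,"y":0,"z":20,"wx":0,"wy":0,"wz":0},{"x":0,"y":0,"z":30,"wx":0,"wy":0,"wz":0},{"x":0,"y":0,"z":30,"wx":0,"wy":0,"wz":0},{"x":0,"y":0,"z":30,"wx":0,"wy":0,"wz":0},{"x":0,"y":0,"z":8,"wx":0,"wy":0,"wz":0},{"x":0,"y":0,"z":0,"wx":0,"wy":0,"wz":0}]'
```

```text
t: 7.6
eef_pos: [0.5636, -0.2403, 0.2254]
eef_rot: [3.141, -0.005, 1.623]
contact_force: [-0.4, -0.3, -1.5]
opening: 0.127
```

```bash

python3 -m inch '[{"x":-5,"y":20,"z":0,"wx":0,"wy":0,"wz":0},{"x":-8,"y":36,"z":0,"wx":0,"wy":0,"wz":-1},{"x":-8,"y":38,"z":0,"wx":0,"wy":0,"wz":-1},{"x":-8,"y":38,"z":0,"wx":0,"wy":0,"wz":-1},{"x":-8,"y":38,"z":0,"wx":0,"wy":0,"wz":0},{"x":-8,"y":38,"z":0,"wx":0,"wy":0,"wz":0},{"x":-7,"y":25,"z":0,"wx":0,"wy":0,"wz":0},{"x":0,"y":10,"z":0,"wx":0,"wy":0,"wz":0},{"x":0,"y":0,"z":0,"wx":0,"wy":0,"wz":0},{"x":0,"y":0,"z":0,"wx":0,"wy":0,"wz":0}]'
```

```text
t: 8.6
eef_pos: [0.4945, 0.0174, 0.2064]
eef_rot: [-3.113, -0.012, 1.567]
contact_force: [0.6, 0.3, -1.0]
opening: 0.13
```

```bash
python3 - <<'E'
from h import *
np.set_printoptions(precision=4,suppress=True)
o=arm.get_obs();print(o['t'],o['eef_pos'],np.degrees(o['eef_rot']),o['contact_force'])
out=[]
for cam in ['wrist','scene']:
    i,p,d=shot(cam); X=cloud(i,d); out.append(p[:,:,::-1])
    for th in ['blade_tip','throat']:
        for q in arm.place_of(th,cam)[:2]: print(cam,th,round(q['conf'],2),np.round(q['centre']),at_z(i,*q['centre'],.075 if th=='throat' else o['eef_pos'][2]-.0728))
    m=(X[...,2]>.094)&(X[...,2]<.104)&(abs(X[...,0]-.507)<.03)&(abs(X[...,1]-.0195)<.04)
    P=X[m]; print('plates',len(P),cv2.minAreaRect((P[:,:2]*1000).astype(np.float32)) if len(P)>5 else '')
    # blade cloud
    m=(X[...,2]>.12)&(X[...,2]<.2)&(abs(X[...,0]-o['eef_pos'][0])<.02)&(abs(X[...,1]-o['eef_pos'][1])<.03)
    P=X[m]; print('blade',len(P),np.percentile(P,[2,50,98],axis=0) if len(P) else '')
cv2.imwrite('pics/v4.png',cv2.vconcat([out[0][0:280], cv2.resize(out[1][90:250,260:516],(640,400),interpolation=cv2.INTER_CUBIC)[:320]]))
E
```

```text
8.6 [0.4945 0.0174 0.2064] [-178.3881   -0.676    89.7979] [ 0.6364  0.2848 -0.9533]
wrist blade_tip 0.62 [363. 304.] [ 0.4775 -0.1178  0.1336]
wrist throat 0.75 [191. 337.] [0.5055 0.018  0.075 ]
plates 1394 ((506.274658203125, 17.592329025268555), (70.76513671875, 28.438892364501953), 89.40550231933594)
blade 231 [[0.4907 0.0367 0.1383]
 [0.4932 0.0373 0.175 ]
 [0.4958 0.0377 0.1984]]
scene blade_tip 0.72 [160. 365.] [0.4933 0.0069 0.1336]
scene blade_tip 0.46 [165. 296.] [ 0.6091 -0.1123  0.1336]
scene throat 0.85 [184. 363.] [0.5073 0.0151 0.075 ]
plates 161 ((507.9243469238281, 16.162660598754883), (30.514760971069336, 73.05199432373047), 0.2991400361061096)
blade 369 [[ 0.4946 -0.0036  0.1351]
 [ 0.4972  0.0178  0.168 ]
 [ 0.4998  0.0361  0.199 ]]
```

View pics/v4.png

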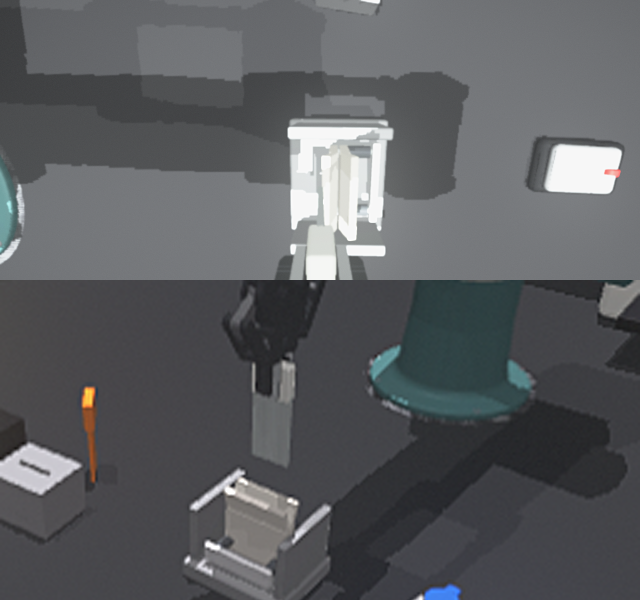

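The blade is held upright above the stand, at (320,250) in the wrist view and (272,430) in the scene crop. It needs about 12 mm more in +x and a small tilt correction.

```bash

python3 -m inch '[{"x":6,"y":1,"z":0,"wx":-0.7,"wy":-1.6,"wz":0},{"x":6,"y":0,"z":0,"wx":0,"wy":0,"wz":0},{"x":0,"y":0,"z":0,"wx":0,"wy":0,"wz":0}]'
```

```text
t: 9.2
eef_pos: [0.5093, 0.0163, 0.2081]
eef_rot: [3.136, 0.001, 1.563]
contact_force: [0.4, -0.4, -1.1]
opening: 0.127
```

```bash

python3 -m inch '[{"x":-2,"y":2,"z":-10,"wx":0,"wy":0,"wz":0},{"x":0,"y":0,"z":-14,"wx":0,"wy":0,"wz":0},{"x":0,"y":0,"z":-5,"wx":0,"wy":0,"wz":0},{"x":0,"y":0,"z":0,"wx":0,"wy":0,"wz":0},{"x":0,"y":0,"z":0,"wx":0,"wy":0,"wz":0}]'
```

```text
t: 9.7
eef_pos: [0.5061, 0.0185, 0.1752]
eef_rot: [3.139, 0.001, 1.563]
contact_force: [0.2, 0.0, -1.4]
opening: 0.127
```

```bash

python3 -m inch '[{"x":0,"y":0,"z":-8,"wx":0,"wy":0,"wz":0},{"x":0,"y":0,"z":-8,"wx":0,"wy":0,"wz":0},{"x":0,"y":0,"z":-4,"wx":0,"wy":0,"wz":0},{"x":0,"y":0,"z":0,"wx":0,"wy":0,"wz":0}]'
```

```text
t: 10.1
eef_pos: [0.5063, 0.0185, 0.1537]
eef_rot: [3.138, 0.001, 1.563]
contact_force: [0.0, 0.5, -0.5]
opening: 0.132
```

```bash

python3 -m inch '[{"x":0,"y":0,"z":-4,"wx":0,"wy":0,"wz":0},{"x":0,"y":0,"z":-4,"wx":0,"wy":0,"wz":0},{"x":0,"y":0,"z":0,"wx":0,"wy":0,"wz":0}]'
python3 -m inch '[{"x":0,"y":0,"z":-4,"wx":0,"wy":0,"wz":0},{"x":0,"y":0,"z":-2,"wx":0,"wy":0,"wz":0},{"x":0,"y":0,"z":0,"wx":0,"wy":0,"wz":0}]'
```

```text
t: 10.4
eef_pos: [0.5095, 0.0185, 0.1486]
eef_rot: [3.131, 0.001, 1.563]
contact_force: [-0.4, 0.7, -3.9]
opening: 0.126
t: 10.7
eef_pos: [0.5126, 0.0184, 0.1464]
eef_rot: [3.124, 0.001, 1.562]
contact_force: [-0.5, 0.3, -2.2]
opening: 0.126
```

```bash

python3 -m inch '[{"x":-5,"y":0,"z":0,"wx":0,"wy":0.8,"wz":0},{"x":0,"y":0,"z":0,"wx":0,"wy":0,"wz":0}]'
python3 - <<'E'
from h import *
np.set_printoptions(precision=4,suppress=True)
o=arm.get_obs();print(o['eef_pos'],np.degrees(o['eef_rot']),o['contact_force'],o['moment'])
out=[]
for cam in ['top','scene']:
    i,p,d=shot(cam); X=cloud(i,d); out.append(p[:,:,::-1])
    m=(X[...,2]>.094)&(X[...,2]<.104)&(abs(X[...,0]-.507)<.03)&(abs(X[...,1]-.0195)<.045)
    P=X[m]; print(cam,'plates',len(P),np.percentile(P,[3,50,97],axis=0) if len(P)>5 else '')
    m=(X[...,2]>.106)&(X[...,2]<.138)&(abs(X[...,0]-o['eef_pos'][0])<.02)&(abs(X[...,1]-o['eef_pos'][1])<.03)
    P=X[m]; print('blade',len(P),np.percentile(P,[2,50,98],axis=0) if len(P) else '')
a=cv2.resize(out[1][130:250,290:450],(640,480),interpolation=cv2.INTER_CUBIC)
cv2.imwrite('pics/v5.png',a)
E
```

```text
t: 10.9
eef_pos: [0.5073, 0.0185, 0.1463]
eef_rot: [3.139, 0.001, 1.562]
contact_force: [0.2, -0.3, 0.2]
opening: 0.129
[0.5073 0.0185 0.1463] [179.8446   0.0599  89.5138] [ 0.2019 -0.3429  0.1996] [ 0.0163  0.0004 -0.0559]
top plates 0 
blade 0 
scene plates 156 [[ 0.4974 -0.0153  0.0945]
 [ 0.517   0.0235  0.0981]
 [ 0.5246  0.0505  0.1021]]
blade 165 [[ 0.5073 -0.0018  0.1071]
 [ 0.5109  0.0198  0.1222]
 [ 0.5133  0.0371  0.1375]]
```

View pics/v5.png

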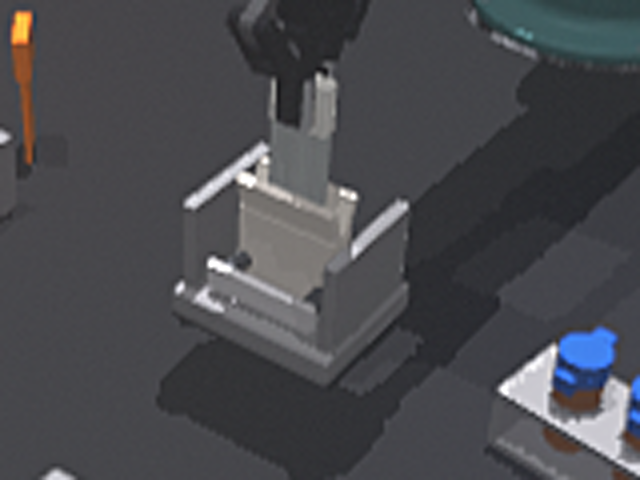

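The blade sits between the plates in the funnel, at (303,170) in the crop, with its tip about at the throat. I'll keep pushing down and watch the force.

```bash

python3 -m inch '[{"x":0,"y":0,"z":-6,"wx":0,"wy":0,"wz":0}]'
python3 -m inch '[{"x":0,"y":0,"z":-6,"wx":0,"wy":0,"wz":0}]'
```

```text
t: 11.1
eef_pos: [0.5093, 0.0184, 0.1419]
eef_rot: [3.134, 0.001, 1.562]
contact_force: [-0.5, -0.0, 5.9]
opening: 0.131
t: 11.2
eef_pos: [0.5106, 0.0184, 0.137]
eef_rot: [3.131, 0.001, 1.562]
contact_force: [-0.0, 0.3, 6.5]
opening: 0.127
```

```bash

python3 -m inch '[{"x":-2,"y":0,"z":0,"wx":0,"wy":0.6,"wz":0},{"x":0,"y":0,"z":0,"wx":0,"wy":0,"wz":0},{"x":0,"y":0,"z":0,"wx":0,"wy":0,"wz":0},{"x":0,"y":0,"z":0,"wx":0,"wy":0,"wz":0}]'
python3 - <<'E'
from h import *
np.set_printoptions(precision=4,suppress=True)
i,p,d=shot('scene'); X=cloud(i,d); o=arm.get_obs(); e=o['eef_pos']; print(o['t'],e,np.degrees(o['eef_rot']),o['contact_force'])
print([(round(q['conf'],2),q['centre']) for q in arm.place_of('blade','scene')])
# column-wise along blade: x of face vs z -> handle step
m=(abs(X[...,0]-e[0])<.02)&(abs(X[...,1]-.035)<.006)
P=X[m]
for z in np.arange(.095,.17,.004):
    s=P[(P[:,2]>=z)&(P[:,2]<z+.004)]
    if len(s): print(round(z,3),len(s),np.median(s[:,0]))
b=cv2.resize(p[95:245,290:490,::-1],(800,600),interpolation=cv2.INTER_CUBIC); cv2.imwrite('pics/v6.png',b)
i2,p2,d2=shot('top'); Y=cloud(i2,d2); print('caps max',np.nanmax(Y[205:255,135:240,2]))
E
```

```text
t: 11.6
eef_pos: [0.5084, 0.0184, 0.1364]
eef_rot: [-3.14, 0.001, 1.562]
contact_force: [-0.7, 0.4, 0.8]
opening: 0.129
11.65 [0.5084 0.0184 0.1364] [-179.9393    0.0647   89.4939] [-0.2409 -0.648   0.1537]
[(0.84, [188.4, 362.0]), (0.58, [168.6, 297.7])]
0.095 16 0.511281246117128
0.099 13 0.513051246731456
0.103 7 0.5109239098863144
0.107 5 0.5108619764673101
0.111 4 0.5102795921258882
0.115 7 0.5119370175288503
0.119 3 0.5118167699570921
0.123 6 0.512325704187799
0.127 6 0.5124443516054438
0.131 3 0.5122105594806737
0.135 6 0.515358645778454
0.139 8 0.5135295442052654
0.143 7 0.5144944677682621
0.147 7 0.5154242921479163
0.151 9 0.5155304179941975
0.155 11 0.5140403451883815
0.159 6 0.5153640710211878
0.163 9 0.515357335000302
0.167 12 0.5091256069739818
caps max 0.5296928757794308
```

View pics/v6.png

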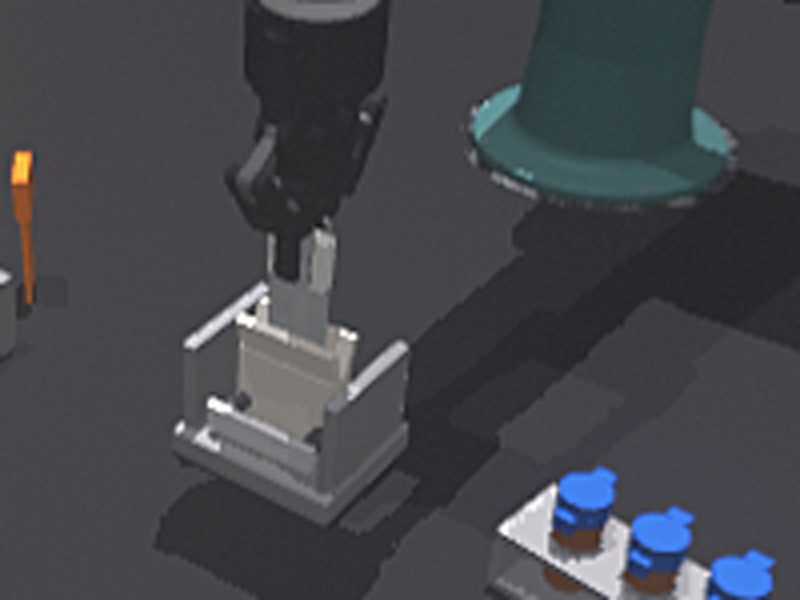

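```bash
python3 -c "
from cell import arm
arm.finish_job(); o=arm.get_obs(); print(o['t'],o['eef_pos'],o['opening'])"
```

```text
the job is handed in; nothing more can be done
the job is handed in; nothing more can be done
```

I pressed the open cap shut with the closed fingers and lifted the steel blade out of the grey holder by its handle. I then slid it between the two white plates and handed the job in at about 11.7 s, still holding it. No verdict was reported.

**Blade depth:** the tip works out at about 11 mm into the slot, from the tool height and from the handle's lower edge in the depth image (10–12 mm).

**Alignment:** the blade was within about 1° of upright and in line. The tool was about 1–2 mm off the measured middle of the gap.

**Drag and grip:** the force rose to about 6.5 N as the blade slid in. It dropped to near zero once I stopped pushing, so the plates' squeeze at rest was not measured directly. The commanded grip was 70 N, and the gripper opening stayed steady, so nothing had slipped.

**Caps and bystanders:** after pressing, all four caps lay flat with a highest point of 82 mm, and the three caps still in the last crop were shut. The final cap-height check gave a meaningless 0.53 m, probably because the arm was in that view. I never moved near the mouse, jar or ring, but I did not measure their positions again.

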